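# Stow the old desiccant cartridge and hold the storage canister open

## Task

We are changing the desiccant in the storage canister with the red cap: first put the spent cartridge (white, green ends) away in the open drawer of the little wooden chest. Then take the red cap off its canister by the white bar: it opens with a part turn, but it may be right- or left-handed, so try both ways to find out which way it gives. Finish holding the cap in the gripper, level and at least 5 cm above the canister's rim, do not put it down, and leave everything else on the table where it is.

Things in the scene. Friction and masses are not known exactly. Their poses are not given: they have to be found in the camera images.
- cartridge: Spent desiccant cartridge, loose: upright white cylinder with green ends, 32 mm in diameter, 50 mm tall, 50 g. It starts standing on the table between the canister stand and the chest. Origin: centre of its underside, z up its axis.
- chest_drawer0 (a joint): Opening of the chest's top drawer in m (0 shut, at most 0.149); it starts 0.115 to 0.145 open and slides with light friction (1 N).
- drawer_front (a point): Point on the inner floor of the chest's top drawer (75 mm above the table), at the inside of its front panel, mid-width. x points level from the panel into the chest, z up. The inside spans x 0 to 175 mm, y -79 to 79 mm; only x from 0 to (opening - 6 mm) is uncovered. Above this floor the side walls rise 33 mm, the front panel 42 mm, the chest's top 55 mm.
- chest: Small wooden chest with two drawers, fixed to the table, 220 mm deep (x), 200 mm wide (y), 130 mm tall, its front facing the robot (-x of the chest). The drawer fronts are 15 mm thick with brass knobs standing 40 mm out. Origin: centre of its underside.
- canister: Target canister: aluminium, 90 mm in diameter, standing in a dark wooden stand and fixed there; the one with the RED cap. Origin: centre of its underside, 15 mm above the table. Shoulder at 100 mm above the origin, rim of its neck (54 mm in diameter) at 124 mm, i.e. 139 mm above the table. Which place of the stand it has (left or right) varies.
- cap: Red cap of the target canister, screwed shut, 81 mm in diameter, about 120 g. Origin: centre of its underside, 116 mm above the table when shut; flat top 27 mm above it. z is the turning axis. Closure: a part-turn thread, right- or left-handed, hidden and different from run to run. It does not rise while turning; play 1.5 mm sideways, 2 mm up; clear of the neck after 25 mm of lift.
- cap_bar (a point): Centre of the top of the white grip bar on the red cap, 58 mm above the cap's origin: bar 56 mm long along x, 16 mm thick along y, 31 mm tall. Turned the wrong way, cap and bar stop after about 0.14 rad (0.2 if twisted hard, 3 N m); the right way they run easily and can be lifted straight up from 0.75 rad on, until an end stop at about 1.3 rad (aim for 1.0). Short of 0.75 it cannot be pulled off.
- spare: Bystander: a like canister with a GREY cap and black bar in the other place of the same stand, axis 140 mm from the target's, fixed; same sizes (top of bar 174 mm above the table). Origin: centre of its underside. Nothing to do with it.
- stand: Dark wooden stand under both canisters, fixed, 130 mm (x) by 290 mm (y), base 15 mm thick with a 30 mm tall rail at each end in y. Origin: centre of its underside; the canisters stand at y = +70 and -70 mm.
- bottle: Bystander, loose: amber glass bottle, 52 mm in diameter, 110 mm tall. Origin: centre of its underside.
- tin: Bystander, loose: dark green tin with a pale top, 60 mm in diameter, 50 mm tall. Origin: centre of its underside.
- slide_box: Bystander, loose: yellow box 100 x 70 x 45 mm. Origin: centre of its underside.
- weight: Bystander, loose: brass weight with a knob, 40 mm in diameter, 54 mm tall. Origin: centre of its underside.
- brush: Bystander, loose: brush lying on the table. Origin: at its underside.

How it is judged:
By the outcome, as a careful person would: the job done as asked, in the order asked, and still so for the second after the job is handed in, while the arm keeps its last pose, push and grip.
It also fails if it takes over 54 s, if anything falls off the work surface, if the arm or the gripper's body presses on something with over 40 N, if the wrist force passes 120 N, or if a joint passes its speed limit or range.

## Robot

A 6-joint arm with a two-finger parallel gripper is mounted at the origin on the work surface. World frame = base frame: x ahead of the robot, y to its left, z up, the work surface at z = 0. Lengths are in m, angles in rad, forces in N, time in s.
With the tool pointing down it reaches from about 0.35 to 0.85 m from the base axis. Payload 8.1 kg.
Tool frame: the origin (TCP) lies on the centre line of the jaws, within the pads' length; the fingertips stand robot.tip_extent ahead of it and the grasp point (between the pads) lies 11 mm behind it (robot.tip_extent is the distance from the TCP to the fingertips, in m); y points along the fingers, z is the direction in which the jaws open and shut, and the axes are right-handed (so a half turn about y gives the same grasp; the last joint's range is limited). The gripper opens to 93 mm and grips with 3 to 60 N. Pads are 15 mm wide; open, the fingers measure 128 mm over their backs; the gripper's body (75 mm by 188 mm) begins 65 mm behind the grasp point.
Start: joints at [-1.284, 0.13, 1.488, -0, 1.523, -0.085], TCP at [0.218, -0.559, 0.227] pointing down, gripper open.
Joint ranges: [-2.96, 2.96], [-0.89, 2.26], [0.02, 2.5], [-1.34, 4.48], [0, 2.73], [-2.66, 2.66]. Speed limits (rad/s): [2.39, 2.39, 2.79, 3.14, 3.14, 3.14].

## Interface

Orientations are given as a rotation vector (axis times angle).
In Python, from plant import monitor, optics, robot gives the robot as it stands.
- The arm moves only by the shell command python3 -m inch 'ROWS' [OPENING] [FORCE]. ROWS is JSON, a list that holds one entry, the list of rows, each a list of 6 numbers: the shift along the tool's x, y, z in mm, then the turn, a rotation vector about the tool's x, y, z in rad. A call has 1 to 8 rows; each row shifts and turns the commanded pose from where the row before left it, along the tool's axes as they then stand; what a row does not reach is not made up. A row lasts 1/8 s, in which the tool goes at most 62.5 mm and 10.7 degrees, less where a joint would pass 70% of its speed; a pose out of reach is approached as far as the arm can. A call is refused whole if a number of a shift passes 62.5 or a number of a turn 0.188, either way. A call with a gripper value outside its range is refused whole. OPENING is the finger opening in mm, from 0 to 93, set as the call begins (- or left out, the last holds). The fingers move at their own pace and stop on an object; FORCE is the grip in N (left out, the last holds). Time passes only in rows, so rows that do not move let the fingers close. It gives the time, the measured TCP pose, the force and the opening at its end, in the units of the state.
- monitor.read_state(): the state, without advancing time (a new reading comes with each control period).
- optics.read_camera(name): name is "scene" or "top"; returns a dict with "image" (480x640x3 uint8, blue, green, red), "fx", "fy", "cx", "cy" (pixels), "rvec" (rotation vector, rad) and "tvec" (3), from world to camera coordinates, as OpenCV has them. Camera axes: x right, y down, z forward; pixel columns grow to the right and rows downward; lengths in m; the calibration is good to about 2 mm. A picture is of the moment at which its call begins. There is no depth.
- robot.close_job(): hands the job in, once; it reports no verdict.
The state is a dict: "t": time; "q": joint angles; "dq": joint speeds; "joint_torque": joint torques, N m; "tool_pos": TCP position; "orientation": TCP orientation; "force": force on the tool from outside, world axes, zero at the start; "wrist_torque": the same for the moment, N m; "opening": finger opening in m.
Only numpy, scipy, OpenCV 4.12 (cv2) and the standard library are available. Lean on these libraries where they do the work, as an engineer would, in place of code of your own. Each camera call takes 0.05 s, during which the arm holds its last target.

## Working session

There is one attempt and no reset: what is moved stays moved. The work goes in short steps, Python scripts to look and compute and a shell command to move; the robot and the scene stay as the last step left them, time stands still between calls to the robot, and variables do not carry over. Pictures are saved under pics/ and viewed, and the job is handed in when it is done.

```bash
ls -la; mkdir -p pics; python3 - <<'E'
from plant import monitor, optics, robot
import cv2
print(monitor.read_state(), robot.tip_extent)
for n in("scene","top"):
    c=optics.read_camera(n); cv2.imwrite(f"pics/{n}0.png",c["image"]); print({k:v for k,v in c.items() if k!="image"})
E
```

```text
total 12
drwxr-xr-x  3 agent agent 4096 Dec  6 22:55 .
drwxr-xr-x 23 root  root  4096 Dec  6 22:55 ..
drwxr-xr-x  2 agent agent 4096 Dec  6 22:55 pics
{'t': 0.0, 'q': array([-1.28438283e+00,  1.31131558e-01,  1.48928268e+00, -2.23030510e-05,
        1.52297415e+00, -8.53907473e-02]), 'dq': array([ 0.00223268, -0.00087378,  0.00135657,  0.00244884, -0.00116148,
        0.00013903]), 'joint_torque': array([-9.32861949e-04, -5.59846044e+01, -4.91759312e+01,  7.66041060e-02,
        3.52946541e-02, -1.96393557e-04]), 'tool_pos': array([ 0.21784115, -0.55846945,  0.22560324]), 'orientation': array([-0.37981485,  2.02022144, -2.0165566 ]), 'force': array([-1.79396538, -0.46596346,  0.22588924]), 'wrist_torque': array([ 0.0265325 ,  0.03547837, -0.02977794]), 'opening': 0.0929946937981361} 0.008
{'fx': 547.8337641736916, 'fy': 547.8337641736916, 'cx': 307.60519168465913, 'cy': 239.9076331323004, 'rvec': array([ 2.10712669,  0.92629883, -0.44950819]), 'tvec': array([-0.36259963, -0.15216208,  1.71155243])}
{'fx': 617.5098721723962, 'fy': 617.5098721723962, 'cx': 319.53783307102094, 'cy': 230.40344208948366, 'rvec': array([ 2.16190956, -2.22523441,  0.06073252]), 'tvec': array([0.00720213, 0.52691467, 1.750509  ])}
```

View pics/scene0.png

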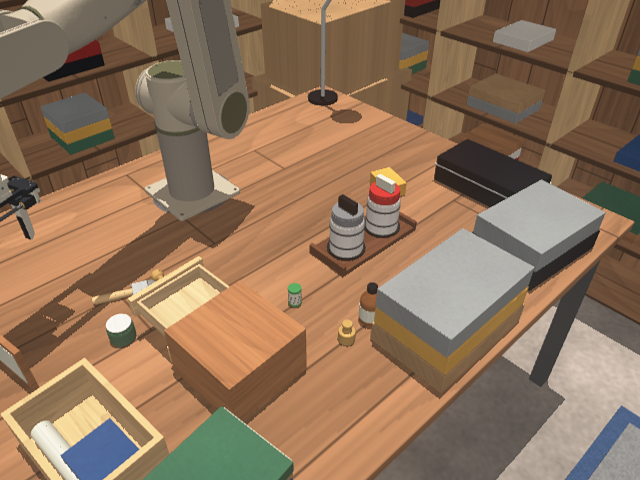

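View pics/top0.png

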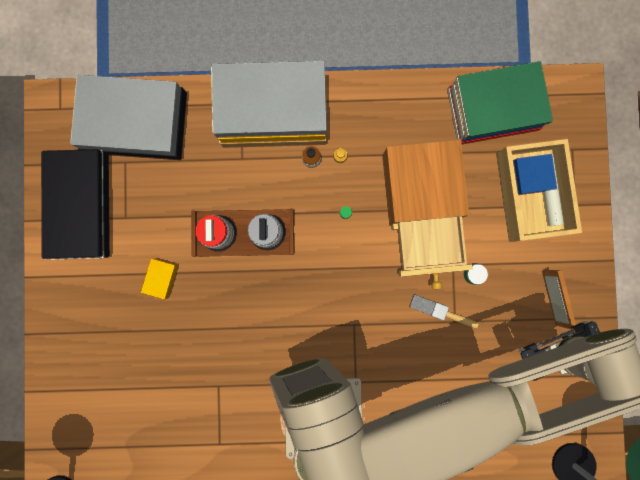

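The scene view shows the red-capped canister near (384,205), the cartridge at (294,296) and the open drawer around (185,290). In the top view the red cap is at (212,231), the cartridge top at (346,213) and the drawer at about (433,245). Next I'll enlarge crops of each.

```bash
python3 - <<'E'
import cv2,numpy as np
s=cv2.imread("pics/scene0.png");t=cv2.imread("pics/top0.png")
def crop(im,x,y,w,h,f):return cv2.resize(im[y:y+h,x:x+w],None,fx=f,fy=f,interpolation=cv2.INTER_CUBIC)
cv2.imwrite("pics/s_can.png",np.hstack([crop(s,330,165,80,100,5),crop(s,270,270,50,62.5.__int__(),8)[:500]][:1]+[crop(s,270,265,50,62,8)[:496].copy() if 0 else cv2.resize(crop(s,270,265,50,62,8),(400,500))]))
cv2.imwrite("pics/t_can.png",crop(t,190,195,170,70,4.7))
cv2.imwrite("pics/t_chest.png",crop(t,380,130,100,165,3.6))
cv2.imwrite("pics/s_chest.png",crop(s,120,250,195,145,4))
E
```

```text
(no output)
```

View pics/s_can.png

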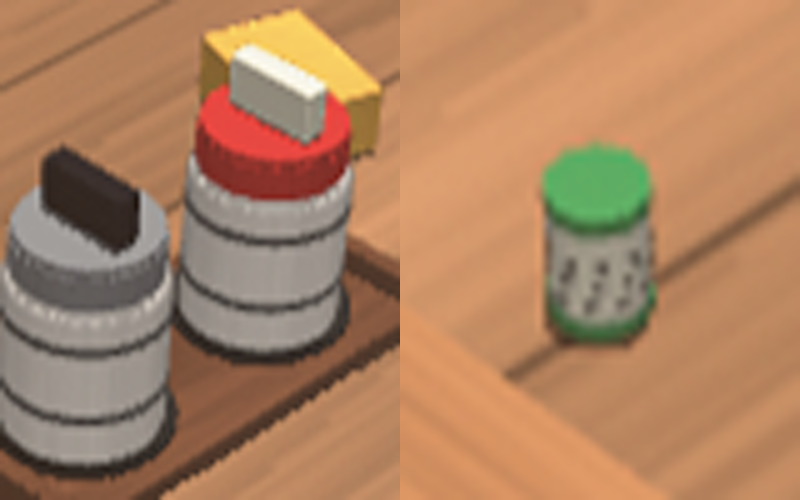

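View pics/t_can.png

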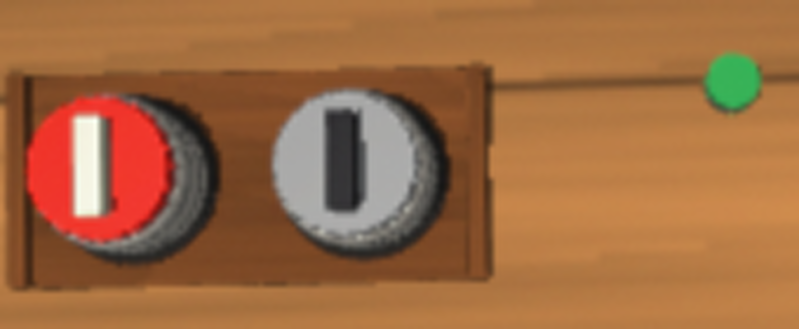

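View pics/t_chest.png

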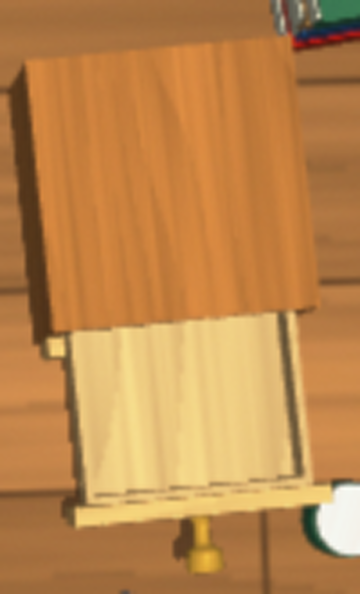

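View pics/s_chest.png

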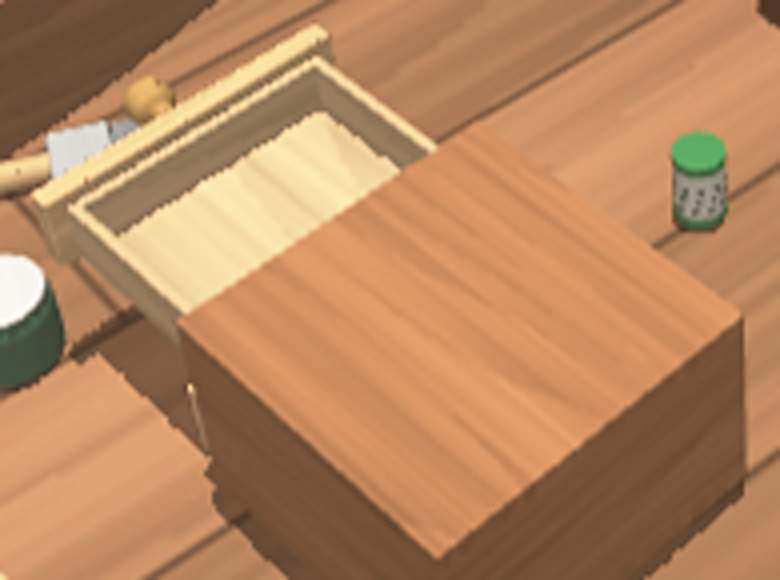

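```bash
cat > h.py <<'E'
import numpy as np,cv2
C={"scene":(547.8337641736916,307.60519168465913,239.9076331323004,[2.10712669,0.92629883,-0.44950819],[-0.36259963,-0.15216208,1.71155243]),
"top":(617.5098721723962,319.53783307102094,230.40344208948366,[2.16190956,-2.22523441,0.06073252],[0.00720213,0.52691467,1.750509])}
def P(n):
    f,cx,cy,r,t=C[n]; R=cv2.Rodrigues(np.array(r))[0]
    return np.array([[f,0,cx],[0,f,cy],[0,0,1]])@np.c_[R,t]
def tri(s,t):
    X=cv2.triangulatePoints(P("scene"),P("top"),np.array(s,float).reshape(2,1),np.array(t,float).reshape(2,1));return (X[:3]/X[3]).ravel()
def proj(n,X):
    x=P(n)@np.append(X,1);return x[:2]/x[2]
def plane(n,p,z):
    M=P(n);H=np.c_[M[:,:2],M[:,2]*z+M[:,3]];x=np.linalg.solve(H,[p[0],p[1],1]);return x[:2]/x[2]
def uc(p,o,f): return [o[0]+(p[0]+.5)/f-.5,o[1]+(p[1]+.5)/f-.5]
E
python3 - <<'E'
from h import *
np.set_printoptions(precision=4,suppress=True)
tc=lambda x,y:uc((x,y),(190,195),4.7); th=lambda x,y:uc((x,y),(380,130),3.6)
sc=lambda x,y:uc((x,y),(330,165),5); sh=lambda x,y:uc((x,y),(120,250),4)
for n,s,t in [("cart",uc((197,183*.992),(270,265),8),tc(733,82)),
 ("bar",sc(278,69),tc(87,165.5)),("barnear",sc(236.5,48),tc(87,215)),("barfar",sc(319,90),tc(87,116)),
 ("FL",sh(480,125),th(50,332)),("BL",sh(742,318),th(25,62)),("BR",sh(438,558),th(292,38)),("FR",sh(180,322),th(317,308)),
 ("panelL",sh(320,28),th(75,522)),("panelR",sh(38,193),th(331,492)),]:
    X=tri(s,t);print(n,X,proj("scene",X)-s,proj("top",X)-t)
for n,p,z in [("redcap",tc(98,169),.143),("cart z50",tc(733,82),.05),("bar174",tc(87,165.5),.174),("chestBL",th(25,62),.13),("BR",th(292,38),.13),("FL",th(50,332),.13),("FR",th(317,308),.13),
  ("pLi",th(78,503),.117),("pLo",th(75,522),.117),("pRi",th(331,487),.117),("floorR",th(297,474),.108),("floorL",th(90,497),.108)]:
    print(n,plane("top",p,z))
for n,p,z in [("bar n",sc(236.5,48),.174),("bar f",sc(319,90),.174),("cart",uc((197,183*.992),(270,265),8),.05)]: print("scene",n,plane("scene",p,z))
for n in C: f,cx,cy,r,t=C[n];print(n,-cv2.Rodrigues(np.array(r))[0].T@np.array(t))
E
```

```text
cart [ 0.576  -0.0805  0.0493] [-1.362  0.083] [-0.7288 -0.5532]
bar [0.5297 0.2834 0.1729] [-1.0447  0.1118] [-0.6066 -0.5829]
barnear [0.5017 0.2834 0.1729] [-0.6655  0.0698] [-0.3943 -0.371 ]
barfar [0.5574 0.2832 0.1732] [-1.272   0.1397] [-0.7239 -0.7093]
FL [ 0.539  -0.2052  0.126 ] [-1.0602  0.0399] [-0.5788 -0.384 ]
BL [ 0.7424 -0.1934  0.1267] [-1.374   0.0898] [-0.6419 -0.4964]
BR [ 0.7549 -0.3924  0.1287] [-2.3669  0.0703] [-1.0601 -0.6841]
FR [ 0.5513 -0.4037  0.1269] [-1.5553  0.0049] [-0.8201 -0.4493]
panelL [ 0.3976 -0.2195  0.1152] [-1.3559  0.025 ] [-0.8132 -0.4893]
panelR [ 0.4141 -0.4101  0.1212] [-1.1864 -0.0142] [-0.6901 -0.3425]
redcap [0.5278 0.2811]
cart z50 [ 0.5744 -0.0824]
bar174 [0.528  0.2817]
chestBL [ 0.7404 -0.1947]
BR [ 0.7527 -0.3949]
FL [ 0.5377 -0.2062]
FR [ 0.5498 -0.4051]
pLi [ 0.4103 -0.2241]
pLo [ 0.3963 -0.2214]
pRi [ 0.4168 -0.413 ]
floorR [ 0.4272 -0.3902]
floorL [ 0.4144 -0.2344]
scene bar n [0.5037 0.2837]
scene bar f [0.56   0.2851]
scene cart [ 0.5786 -0.0783]
scene [ 1.2988 -0.6768  0.969 ]
top [ 0.4301 -0.0058  1.7768]
```

```bash
cat >> h.py <<'E'
def go(p,yaw_z=None):
    "tool-frame shift (mm) to world p; turn about tool y for tool z heading yaw_z"
    from plant import monitor
    s=monitor.read_state();R=cv2.Rodrigues(s["orientation"])[0]
    d=R.T@(np.array(p)-s["tool_pos"])*1000
    print("t",round(s["t"],3),"pos",s["tool_pos"].round(4),"shift",d.round(1),"F",s["force"].round(1),"M",s["wrist_torque"].round(2),"open",round(s["opening"]*1000,1),"q",s["q"].round(2))
    print(R.round(3).tolist(),"zhead",np.arctan2(R[1,2],R[0,2]).round(4))
E
python3 -c "
from h import *
go([.576,-.0805,.30])"
```

```text
t 0.1 pos [ 0.2178 -0.5585  0.2257] shift [-507.4  -73.7 -315.4] F [ 0.9 -0.6 -0.1] M [-0.01  0.04  0.01] open 93.0 q [-1.28  0.13  1.49 -0.    1.52 -0.09]
[[-0.932, -0.0, 0.363], [-0.363, 0.002, -0.932], [-0.0, -1.0, -0.002]] zhead -1.199
```

```bash
python3 -m inch '[[[0,-37,0,0,0.156,0],[0,-37,0,0,0.156,0],[-32,0,-38,0,0,0],[-32,0,-38,0,0,0],[-32,0,-38,0,0,0],[-32,0,-38,0,0,0],[-32,0,-38,0,0,0],[-32,0,-38,0,0,0]]]' 70 20
python3 -m inch '[[[-32,0,-38,0,0,0],[-32,0,-38,0,0,0],[-32,0,-38,0,0,0],[-32,0,-38,0,0,0],[-32,0,-38,0,0,0],[-32,0,-38,0,0,0],[0,0,0,0,0,0]]]'
python3 -c "
from h import *
go([.576,-.0805,.02])"
```

```text
t: 1.1
tool_pos: [0.3966, -0.3184, 0.3002]
orientation: [-0.066, 2.192, -2.191]
force: [0.8, 0.1, -0.6]
opening: 0.0697
t: 1.98
tool_pos: [0.575, -0.0778, 0.2995]
orientation: [-0.071, 2.191, -2.188]
force: [0.8, 0.1, 0.3]
opening: 0.0698
t 1.975 pos [ 0.575  -0.0778  0.2995] shift [ -1.2 279.5   3.1] F [0.8 0.1 0.3] M [ 0.    0.03 -0.03] open 69.8 q [-0.22  0.06  1.43  0.    1.65  1.28]
[[-0.998, -0.001, 0.064], [-0.064, 0.001, -0.998], [0.001, -1.0, -0.001]] zhead -1.5069
```

```bash
python3 -m inch '[[[-1,50,3,0,0,0],[0,50,0,0,0,0],[0,50,0,0,0,0],[0,40,0,0,0,0],[0,30,0,0,0,0],[0,0,0,0,0,0]]]'
python3 - <<'E'
from h import *
go([.576,-.0805,.02])
from plant import optics
for n in("scene","top"):
    im=optics.read_camera(n)["image"]
    c=im[200:350,220:370] if n=="scene" else im[150:300,270:420]
    cv2.imwrite(f"pics/{n}1.png",cv2.resize(c,None,fx=3.5,fy=3.5,interpolation=cv2.INTER_CUBIC))
E
```

```text
t: 2.72
tool_pos: [0.5722, -0.0839, 0.0774]
orientation: [-0.072, 2.196, -2.193]
force: [-0.6, 1.3, -0.2]
opening: 0.0704
t 2.725 pos [ 0.5722 -0.0839  0.0774] shift [-4.4 57.4 -3.1] F [-0.6  1.3 -0.2] M [ 0.04 -0.03  0.02] open 70.4 q [-0.23  0.2   1.69 -0.    1.26  1.28]
[[-0.998, -0.007, 0.059], [-0.059, 0.001, -0.998], [0.006, -1.0, -0.002]] zhead -1.5117
```

View pics/scene1.png

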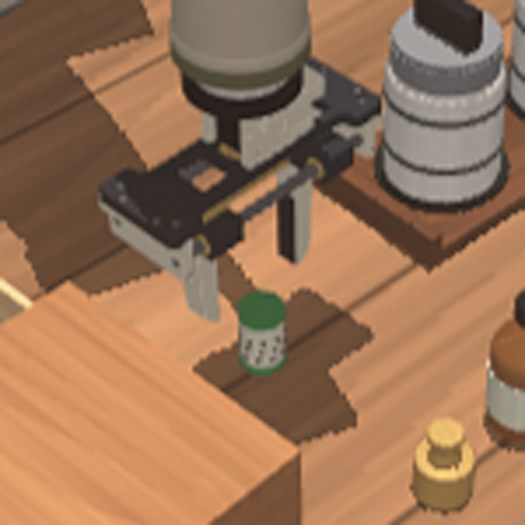

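View pics/top1.png

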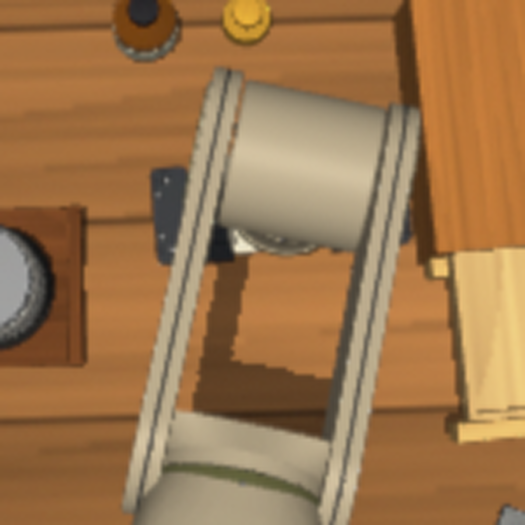

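```bash
python3 -m inch '[[[0,0,0,0,0,0],[0,0,0,0,0,0]]]'
python3 -c "
from h import *
go([.576,-.0805,.02])"
```

```text
t: 3.08
tool_pos: [0.5764, -0.0841, 0.0824]
orientation: [-0.063, 2.189, -2.191]
force: [-0.4, 0.2, -0.9]
opening: 0.0701
t 3.075 pos [ 0.5764 -0.0841  0.0824] shift [ 0.3 62.4 -3.7] F [-0.4  0.2 -0.9] M [ 0.01 -0.03 -0.  ] open 70.1 q [-0.23  0.19  1.69 -0.    1.26  1.28]
[[-0.998, 0.003, 0.06], [-0.06, -0.001, -0.998], [-0.003, -1.0, 0.001]] zhead -1.511
```

```bash
python3 -m inch '[[[0,25,-3.5,0,0,0],[0,25,0,0,0,0],[0,12,0,0,0,0],[0,0,0,0,0,0],[0,0,0,0,0,0]]]'
python3 -m inch '[[[0,0,0,0,0,0],[0,0,0,0,0,0],[0,0,0,0,0,0],[0,0,0,0,0,0]]]' 20 20
python3 -c "
from h import *
go([.576,-.0805,.25])"
```

```text
t: 3.7
tool_pos: [0.5759, -0.0805, 0.0199]
orientation: [-0.064, 2.19, -2.191]
force: [0.0, 0.2, -0.1]
opening: 0.0698
t: 4.2
tool_pos: [0.5751, -0.0803, 0.0187]
orientation: [-0.065, 2.191, -2.191]
force: [0.5, 1.7, 0.6]
opening: 0.0348
t 4.2 pos [ 0.5751 -0.0803  0.0187] shift [-9.000e-01 -2.313e+02  2.000e-01] F [0.5 1.7 0.6] M [ 0.02  0.03 -0.02] open 34.8 q [-0.23  0.27  1.72  0.    1.14  1.28]
[[-0.998, 0.0, 0.06], [-0.06, -0.0, -0.998], [-0.0, -1.0, 0.0]] zhead -1.511
```

```bash
python3 -m inch '[[[0,0,0,0,0,0],[0,0,0,0,0,0],[0,-10,0,0,0,0],[0,-40,0,0,0,0],[0,-50,0,0,0,0],[0,-50,0,0,0,0],[0,-50,0,0,0,0],[0,-30,0,0,0,0]]]'
python3 - <<'E'
from h import *
u=np.array([.0,0.]);a=np.arctan2(.0118+.0110,.4071);print("chest yaw",a)
pm=np.array([.4215,-.3165]);t=pm+.055*np.array([np.cos(a),np.sin(a)]);print(t)
go([t[0],t[1],.25])
from plant import optics
im=optics.read_camera("scene")["image"];cv2.imwrite("pics/scene2.png",im)
im=optics.read_camera("top")["image"];cv2.imwrite("pics/top2.png",im)
E
```

```text
t: 5.2
tool_pos: [0.5759, -0.0805, 0.2529]
orientation: [-0.061, 2.188, -2.19]
force: [-0.8, 0.0, -0.7]
opening: 0.0318
chest yaw 0.055947448158988576
[ 0.47641394 -0.3134245 ]
t 5.2 pos [ 0.5759 -0.0805  0.2529] shift [113.3   2.7 226.6] F [-0.8  0.  -0.7] M [0.04 0.   0.03] open 31.8 q [-0.23  0.07  1.51 -0.    1.56  1.28]
[[-0.998, 0.004, 0.06], [-0.06, -0.001, -0.998], [-0.004, -1.0, 0.001]] zhead -1.5109
```

View pics/scene2.png

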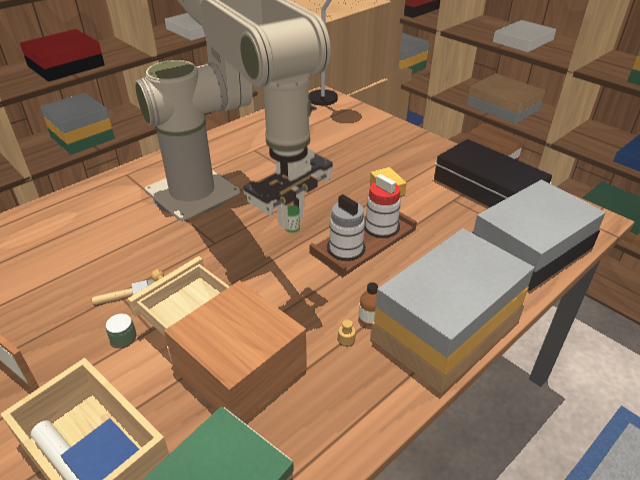

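The cartridge is in the jaws, at (292,217) in the picture. Next I'll carry it over the drawer.

```bash
python3 -m inch '[[[20,0,40,0,0,0],[23,0,47,0,0,0],[23,0,47,0,0,0],[23,0,47,0,0,0],[24,0,45,0,0,0],[0,0,0,0,0,0],[0,0,0,0,0,0]]]'
python3 -m inch '[[[0,40,0,0,0,0],[0,40,0,0,0,0],[0,20,0,0,0,0],[0,0,0,0,0,0],[0,0,0,0,0,0]]]'
python3 - <<'E'
from h import *
go([.4764,-.3134,.0955])
from plant import optics
for n in("scene","top"):
    im=optics.read_camera(n)["image"]
    c=im[180:330,100:300] if n=="scene" else im[130:310,340:520]
    cv2.imwrite(f"pics/{n}3.png",cv2.resize(c,None,fx=3.3,fy=3.3,interpolation=cv2.INTER_CUBIC))
E
```

```text
t: 6.18
tool_pos: [0.4754, -0.3121, 0.2475]
orientation: [-0.066, 2.194, -2.19]
force: [0.8, 0.2, -1.5]
opening: 0.0317
t: 6.8
tool_pos: [0.4768, -0.3129, 0.1505]
orientation: [-0.064, 2.188, -2.191]
force: [0.2, 0.7, -0.3]
opening: 0.0316
t 6.8 pos [ 0.4768 -0.3129  0.1505] shift [ 0.6 55.   0.4] F [ 0.2  0.7 -0.3] M [0.04 0.03 0.01] open 31.6 q [-0.67  0.1   1.67  0.    1.38  0.84]
[[-0.998, 0.002, 0.06], [-0.06, -0.001, -0.998], [-0.002, -1.0, 0.002]] zhead -1.5104
```

View pics/scene3.png

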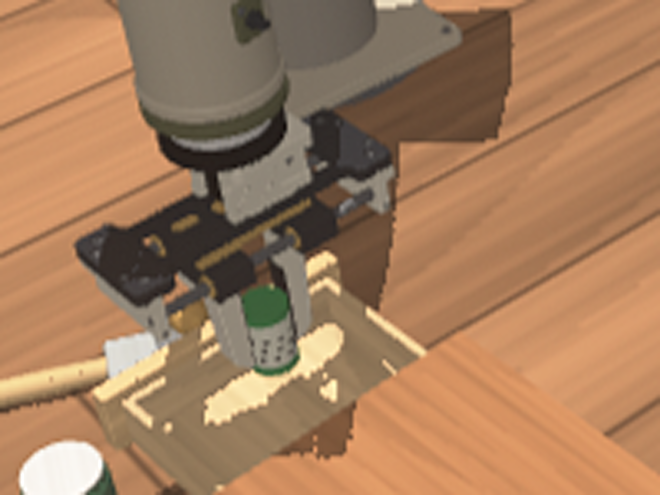

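View pics/top3.png

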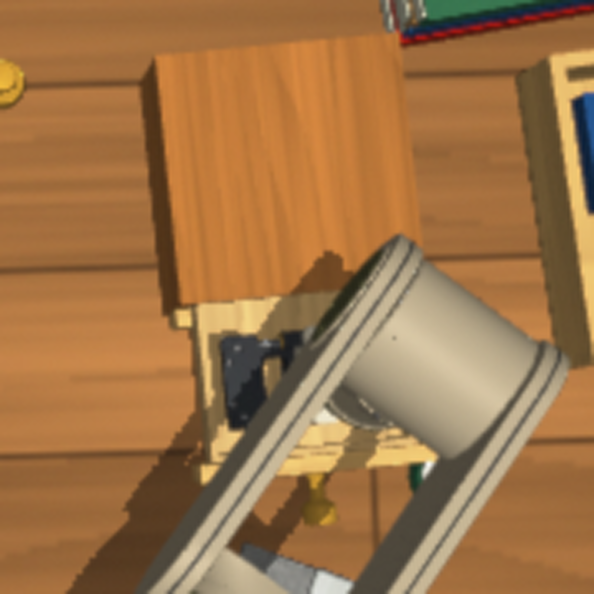

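The cartridge hangs centred over the open part of the drawer (scene crop about (270,335)), so I'll lower it.

```bash
python3 -m inch '[[[0,25,0,0,0,0],[0,18,0,0,0,0],[0,8,0,0,0,0],[0,0,0,0,0,0],[0,0,0,0,0,0]]]'
python3 -m inch '[[[0,2,0,0,0,0],[0,1,0,0,0,0],[0,0,0,0,0,0]]]'
python3 -m inch '[[[0,1,0,0,0,0],[0,0,0,0,0,0]]]'
```

```text
t: 7.52
tool_pos: [0.4762, -0.313, 0.0985]
orientation: [-0.064, 2.19, -2.192]
force: [0.2, -0.3, -0.7]
opening: 0.0315
t: 7.9
tool_pos: [0.4757, -0.3126, 0.0947]
orientation: [-0.066, 2.191, -2.191]
force: [0.2, 0.5, -0.8]
opening: 0.0319
t: 8.15
tool_pos: [0.4758, -0.3127, 0.0937]
orientation: [-0.065, 2.191, -2.191]
force: [-0.4, -0.2, -0.3]
opening: 0.0318
```

```bash
python3 -m inch '[[[0,1,0,0,0,0],[0,0,0,0,0,0]]]'
python3 -m inch '[[[0,1,0,0,0,0],[0,0,0,0,0,0]]]'
```

```text
t: 8.4
tool_pos: [0.4763, -0.3127, 0.0936]
orientation: [-0.064, 2.19, -2.191]
force: [-0.8, 3.1, 4.9]
opening: 0.0319
t: 8.65
tool_pos: [0.477, -0.3127, 0.0936]
orientation: [-0.063, 2.189, -2.19]
force: [-0.9, 4.2, 11.2]
opening: 0.0316
```

Contact at 0.0936, so I'll back off 1 mm and release slowly to 56 mm.

```bash
python3 -m inch '[[[0,-1.5,0,0,0,0],[0,0,0,0,0,0]]]' 
python3 -m inch '[[[0,0,0,0,0,0],[0,0,0,0,0,0],[0,0,0,0,0,0],[0,-10,0,0,0,0],[0,-30,0,0,0,0],[0,-40,0,0,0,0],[0,-50,0,0,0,0],[0,-50,0,0,0,0]]]' 56
python3 - <<'E'
from h import *
go([.529,.283,.30])
from plant import optics
for n in("scene","top"):
    im=optics.read_camera(n)["image"]
    c=im[200:330,100:300] if n=="scene" else im[130:310,340:520]
    cv2.imwrite(f"pics/{n}4.png",cv2.resize(c,None,fx=3.3,fy=3.3,interpolation=cv2.INTER_CUBIC))
E
```

```text
t: 8.9
tool_pos: [0.476, -0.3128, 0.0936]
orientation: [-0.065, 2.19, -2.191]
force: [-0.6, 1.0, 5.5]
opening: 0.0319
t: 9.9
tool_pos: [0.4755, -0.3125, 0.2754]
orientation: [-0.065, 2.191, -2.191]
force: [0.5, 0.0, 0.0]
opening: 0.0558
t 9.9 pos [ 0.4755 -0.3125  0.2754] shift [ -88.9  -24.7 -591.3] F [0.5 0.  0. ] M [ 0.01  0.03 -0.  ] open 55.8 q [-0.67  0.03  1.5   0.    1.61  0.84]
[[-0.998, 0.0, 0.06], [-0.06, -0.0, -0.998], [-0.0, -1.0, 0.0]] zhead -1.5111
```

View pics/scene4.png

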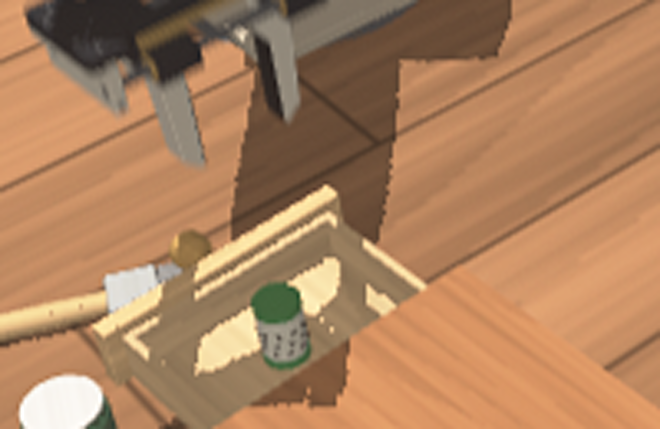

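The cartridge stands upright on the drawer floor at crop (282,325), clear of the chest's edge. On to the red cap.

```bash
python3 -m inch '[[[-9,-5,-40,0,0,0],[-9,-5,-59,0,0,0],[-9,-5,-59,0,0,0],[-9,-5,-59,0,0,0],[-9,-5,-59,0,0,0],[-9,0,-59,0,0,0],[-9,0,-59,0,0,0],[-9,0,-59,0,0,0]]]'
python3 -m inch '[[[-9,0,-59,0,0,0],[-8,0,-59,0,0,0],[0,0,-20,0,0,0],[0,0,0,0,-0.18,0],[0,0,0,0,-0.18,0],[0,0,0,0,-0.18,0],[0,0,0,0,-0.18,0],[0,0,0,0,-0.18,0]]]'
python3 -m inch '[[[0,0,0,0,-0.18,0],[0,0,0,0,-0.18,0],[0,0,0,0,-0.18,0],[0,0,0,0,-0.18,0],[0,0,0,0,-0.18,0],[0,0,0,0,-0.18,0],[0,0,0,0,-0.18,0],[0,0,0,0,-0.18,0]]]'
python3 -m inch '[[[0,0,0,0,-0.18,0],[0,0,0,0,-0.18,0],[0,0,0,0,-0.18,0],[0,0,0,0,-0.18,0],[0,0,0,0,0,0],[0,0,0,0,0,0]]]'
python3 -c "
from h import *
go([.529,.283,.20])"
```

```text
t: 11.0
tool_pos: [0.5203, 0.1457, 0.2984]
orientation: [-0.065, 2.191, -2.191]
force: [1.4, -0.0, -0.5]
opening: 0.0558
t: 12.0
tool_pos: [0.5293, 0.2817, 0.2982]
orientation: [-0.859, 1.64, -1.64]
force: [-0.2, -0.3, -0.4]
opening: 0.056
t: 13.0
tool_pos: [0.5293, 0.2817, 0.2982]
orientation: [-1.493, 0.576, -0.576]
force: [-0.1, 0.6, 0.2]
opening: 0.0562
t: 13.75
tool_pos: [0.5293, 0.2822, 0.2982]
orientation: [-1.571, 0.021, -0.021]
force: [-0.4, 0.1, -0.4]
opening: 0.056
t 13.75 pos [0.5293 0.2822 0.2982] shift [-0.3 98.2  0.8] F [-0.4  0.1 -0.4] M [ 0.02 -0.17 -0.02] open 56.0 q [ 0.4   0.11  1.38 -0.    1.65 -1.14]
[[1.0, 0.0, 0.026], [-0.026, -0.0, 1.0], [0.0, -1.0, -0.0]] zhead 1.5444
```

```bash
python3 - <<'E'
from h import *
im=cv2.imread("pics/top0.png")[200:260,195:235]
b=cv2.resize(im,None,fx=8,fy=8,interpolation=cv2.INTER_CUBIC)
m=(b[...,1]>150).astype(np.uint8)&(b[...,0]>150)
cs,_=cv2.findContours(m,cv2.RETR_EXTERNAL,cv2.CHAIN_APPROX_NONE)
c=max(cs,key=lambda c:cv2.contourArea(c) if abs(c[:,0,0].mean()-110)<60 else 0)
r=cv2.minAreaRect(c);bx=[plane("top",uc(p,(195,200),8),.173) for p in cv2.boxPoints(r)]
print(r,np.round(bx,4),np.mean(bx,0))
for i in range(4):
    d=bx[(i+1)%4]-bx[i];print(np.linalg.norm(d),np.arctan2(d[1],d[0]))
# stand axis from both bars / chest consistent? canister axis direction
E
```

```text
((108.36680603027344, 241.9130859375), (170.080078125, 44.77235794067383), 89.43830108642578) [[0.556  0.2889]
 [0.5557 0.2744]
 [0.5003 0.2749]
 [0.5006 0.2894]] [0.52815554 0.28189549]
0.01457210073884159 -1.5898513713771052
0.055400303888195696 3.1321758665920947
0.014544553399370783 1.5517343754112753
0.055400475789432926 -0.00891955246567772
```

```bash
python3 -m inch '[[[0,40,1,0,-0.026,0],[0,40,0,0,0,0],[0,10,0,0,0,0],[0,0,0,0,0,0],[0,0,0,0,0,0]]]' 50
python3 - <<'E'
from h import *
go([.529,.283,.157])
from plant import optics
for n in("scene","top"):
    im=optics.read_camera(n)["image"]
    c=im[130:260,310:450] if n=="scene" else im[160:300,140:280]
    cv2.imwrite(f"pics/{n}5.png",cv2.resize(c,None,fx=4,fy=4,interpolation=cv2.INTER_CUBIC))
E
```

```text
t: 14.38
tool_pos: [0.5303, 0.284, 0.2105]
orientation: [-1.57, -0.005, 0.0]
force: [0.5, -0.5, 0.6]
opening: 0.05
t 14.375 pos [0.5303 0.284  0.2105] shift [-1.5 53.5 -1.1] F [ 0.5 -0.5  0.6] M [ 0.03 -0.15 -0.02] open 50.0 q [ 0.41  0.14  1.51 -0.    1.49 -1.17]
[[1.0, 0.003, -0.004], [0.004, 0.001, 1.0], [0.003, -1.0, 0.001]] zhead 1.5744
```

View pics/scene5.png

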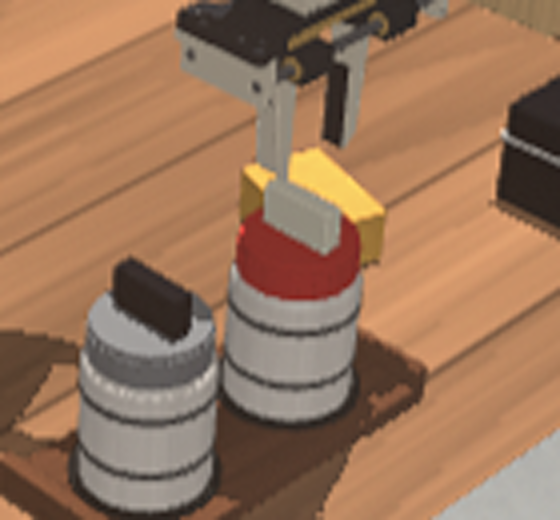

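The open jaws straddle the white bar (crop (300,215)) from above, so I'll descend and grip.

```bash
python3 -m inch '[[[0,25,-1,0,0,0],[0,18,0,0,0,0],[0,9.5,0,0,0,0],[0,0,0,0,0,0],[0,0,0,0,0,0]]]'
python3 -m inch '[[[0,0,0,0,0,0],[0,0,0,0,0,0],[0,0,0,0,0,0],[0,0,0,0,0,0],[0,0,0,0,0,0]]]' 5 20
python3 -c "
from h import *
go([.529,.283,.157])"
```

```text
t: 15.1
tool_pos: [0.5297, 0.2828, 0.1565]
orientation: [-1.57, -0.004, 0.003]
force: [0.9, -0.6, 0.7]
opening: 0.0501
t: 15.72
tool_pos: [0.5294, 0.2834, 0.156]
orientation: [-1.569, -0.004, 0.003]
force: [-0.5, 4.0, 0.8]
opening: 0.0159
t 15.725 pos [0.5294 0.2834 0.156 ] shift [-0.4 -1.  -0.4] F [-0.5  4.   0.8] M [ 0.99 -0.11  0.06] open 15.9 q [ 0.41  0.17  1.57  0.    1.4  -1.17]
[[1.0, 0.001, -0.005], [0.005, 0.001, 1.0], [0.001, -1.0, 0.001]] zhead 1.5753
```

```bash
python3 -m inch '[[[0,0,0.5,0,0,0],[0,0,0,0,0,0]]]' 5 40
python3 -m inch '[[[0,0,0,0,-0.06,0],[0,0,0,0,-0.06,0],[0,0,0,0,0,0]]]'
python3 -c "
from h import *
go([.529,.283,.157])"
python3 -m inch '[[[0,0,0,0,-0.06,0],[0,0,0,0,0,0]]]'
python3 -c "
from h import *
go([.529,.283,.157])"
```

```text
t: 15.98
tool_pos: [0.5294, 0.2835, 0.1559]
orientation: [-1.57, -0.004, 0.003]
force: [-1.4, 4.0, 1.0]
opening: 0.0157
t: 16.35
tool_pos: [0.5297, 0.2833, 0.1559]
orientation: [-1.568, -0.098, 0.096]
force: [1.1, 3.7, 0.2]
opening: 0.0158
t 16.35 pos [0.5297 0.2833 0.1559] shift [-0.8 -1.1 -0.2] F [1.1 3.7 0.2] M [ 0.96 -0.49  0.02] open 15.8 q [ 0.41  0.17  1.57  0.    1.4  -1.29]
[[0.992, 0.001, -0.123], [0.123, 0.001, 0.992], [0.001, -1.0, 0.0]] zhead 1.6946
t: 16.6
tool_pos: [0.5297, 0.2833, 0.1559]
orientation: [-1.565, -0.144, 0.142]
force: [1.4, 4.9, 1.7]
opening: 0.016
t 16.6 pos [0.5297 0.2833 0.1559] shift [-0.8 -1.1 -0.2] F [1.4 4.9 1.7] M [ 1.02 -0.53 -0.8 ] open 16.0 q [ 0.41  0.17  1.57  0.    1.4  -1.35]
[[0.983, 0.001, -0.181], [0.181, 0.001, 0.983], [0.001, -1.0, 0.0]] zhead 1.7528
```

The moment rises to -0.8 N m at +0.18 rad, which looks like the stop. I'll try the other way.

```bash
python3 -m inch '[[[0,0,0,0,0.09,0],[0,0,0,0,0.09,0],[0,0,0,0,0.09,0],[0,0,0,0,0.06,0],[0,0,0,0,0,0]]]'
python3 -c "
from h import *
go([.529,.283,.157])"
python3 -m inch '[[[0,0,0,0,0.06,0],[0,0,0,0,0.06,0],[0,0,0,0,0,0]]]'
python3 -c "
from h import *
go([.529,.283,.157])"
```

```text
t: 17.23
tool_pos: [0.5291, 0.2837, 0.1559]
orientation: [-1.567, 0.117, -0.116]
force: [-2.2, 6.1, 2.3]
opening: 0.016
t 17.225 pos [0.5291 0.2837 0.1559] shift [-0.  -1.1 -0.7] F [-2.2  6.1  2.3] M [ 1.15 -0.06 -0.06] open 16.0 q [ 0.41  0.17  1.57  0.    1.4  -1.02]
[[0.989, -0.0, 0.148], [-0.148, 0.001, 0.989], [-0.0, -1.0, 0.001]] zhead 1.4223
t: 17.6
tool_pos: [0.5292, 0.2839, 0.1559]
orientation: [-1.559, 0.211, -0.211]
force: [-0.6, 6.6, 2.4]
opening: 0.0157
t 17.6 pos [0.5292 0.2839 0.1559] shift [ 0.1 -1.1 -0.9] F [-0.6  6.6  2.4] M [ 1.26 -0.12 -0.05] open 15.7 q [ 0.41  0.17  1.57  0.    1.4  -0.9 ]
[[0.964, 0.0, 0.265], [-0.265, 0.001, 0.964], [-0.0, -1.0, 0.001]] zhead 1.3024
```

It runs freely clockwise seen from above (left-handed), with a moment of about 0. Continuing to about 1.0 rad.

```bash
python3 -m inch '[[[0,0,1,0,0.12,0],[0,0,0,0,0.12,0],[0,0,0,0,0.12,0],[0,0,0,0,0.12,0],[0,0,0,0,0.12,0],[0,0,0,0,0.13,0],[0,0,0,0,0,0]]]'
python3 - <<'E'
from h import *
go([.529,.283,.157])
from plant import optics
for n in("scene","top"):
    im=optics.read_camera(n)["image"]
    c=im[130:260,310:450] if n=="scene" else im[160:300,140:280]
    cv2.imwrite(f"pics/{n}6.png",cv2.resize(c,None,fx=4,fy=4,interpolation=cv2.INTER_CUBIC))
E
```

```text
t: 18.48
tool_pos: [0.5296, 0.2849, 0.1559]
orientation: [-1.425, 0.779, -0.779]
force: [1.7, 6.5, 0.5]
opening: 0.0163
t 18.475 pos [0.5296 0.2849 0.1559] shift [ 1.2 -1.1 -1.5] F [1.7 6.5 0.5] M [ 1.26 -0.28 -0.06] open 16.3 q [ 0.41  0.18  1.57  0.    1.4  -0.16]
[[0.541, 0.001, 0.841], [-0.841, 0.001, 0.541], [-0.001, -1.0, 0.001]] zhead 0.5713
```

View pics/scene6.png

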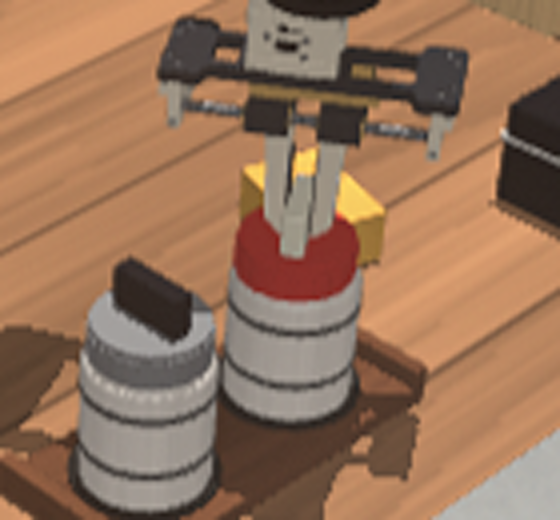

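The bar turned with the gripper: it is seen end-on at crop (297,215). I'll lift slowly and watch the force.

```bash
python3 -m inch '[[[0,-3,0,0,0,0],[0,-5,0,0,0,0],[0,0,0,0,0,0]]]'
python3 -c "
from h import *
go([.529,.283,.157])"
```

```text
t: 18.95
tool_pos: [0.5295, 0.2844, 0.1632]
orientation: [-1.427, 0.778, -0.777]
force: [3.2, 5.3, -2.9]
opening: 0.0157
t 18.95 pos [0.5295 0.2844 0.1632] shift [ 0.9  6.2 -1.2] F [ 3.2  5.3 -2.9] M [ 1.18 -0.61  0.02] open 15.7 q [ 0.41  0.17  1.56  0.    1.41 -0.17]
[[0.542, -0.0, 0.84], [-0.84, 0.0, 0.542], [-0.0, -1.0, 0.0]] zhead 0.5732
```

```bash
python3 -m inch '[[[0,-8,0,0,0,0],[0,-10,0,0,0,0],[0,-10,0,0,0,0],[0,-15,0,0,0,0],[0,-25,0,0,0,0],[0,-25,0,0,0,0],[0,-15,0,0,0,0],[0,0,0,0,0,0]]]'
python3 -m inch '[[[0,0,0,0,0,0],[0,0,0,0,0,0],[0,0,0,0,0,0],[0,0,0,0,0,0]]]'
python3 - <<'E'
from h import *
go([.529,.283,.157])
from plant import optics
for n in("scene","top"):
    im=optics.read_camera(n)["image"]
    cv2.imwrite(f"pics/{n}7.png",im)
    if n=="scene":cv2.imwrite(f"pics/{n}7c.png",cv2.resize(im[90:260,310:450],None,fx=3.5,fy=3.5,interpolation=cv2.INTER_CUBIC))
E
```

```text
t: 19.95
tool_pos: [0.5302, 0.2842, 0.2733]
orientation: [-1.426, 0.775, -0.778]
force: [0.6, 0.1, -1.6]
opening: 0.0155
t: 20.45
tool_pos: [0.5294, 0.284, 0.2712]
orientation: [-1.428, 0.777, -0.776]
force: [0.6, -0.1, -1.3]
opening: 0.0154
t 20.45 pos [0.5294 0.284  0.2712] shift [  0.6 114.2  -0.8] F [ 0.6 -0.1 -1.3] M [-0.04 -0.16 -0.04] open 15.4 q [ 0.41  0.12  1.42 -0.    1.6  -0.17]
[[0.544, -0.001, 0.839], [-0.839, -0.0, 0.544], [-0.0, -1.0, -0.001]] zhead 0.575
```

View pics/scene7c.png

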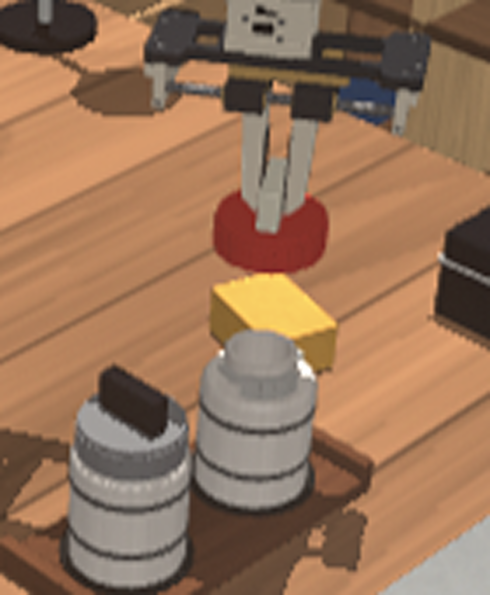

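View pics/scene7.png

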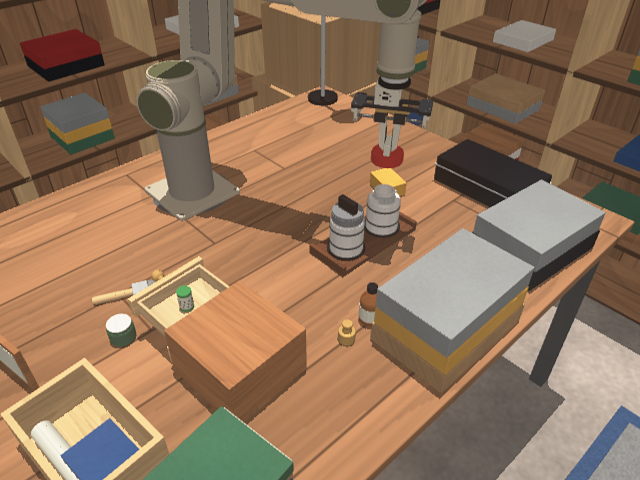

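View pics/top7.png

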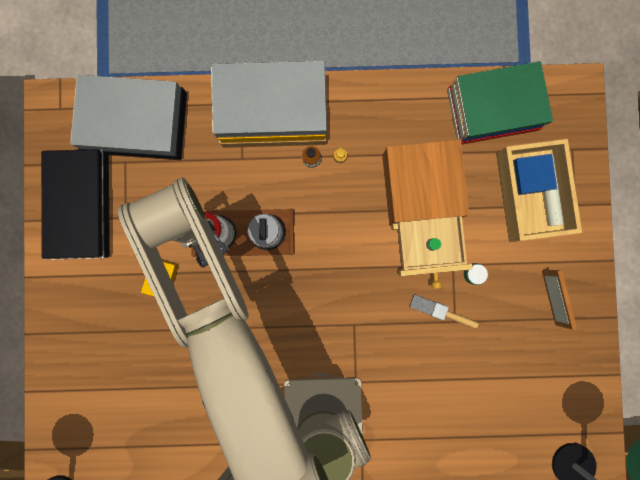

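The cap is level in the jaws at scene (388,155), well above the open neck at (384,195). The cartridge stands in the drawer (scene (184,297), top (434,244)) and nothing else has shifted. Handing in.

```bash
python3 -c "
from plant import robot
print(robot.close_job())"
```

```text
the job is handed in; nothing more can be done
None
```

The job is done and handed in at about 20.5 s of the 54 s allowed.

- **Cartridge:** I put the spent cartridge away first. It stands upright on the floor of the open drawer, in the uncovered part, and the final pictures show it there.
- **Cap:** Turned counter-clockwise, seen from above, the cap stopped at about 0.18 rad with a moment of 0.8 N m. It ran freely clockwise, so the thread is left-handed. I turned it about 1.0 rad and it lifted off with no more than about 3 N of pull.
- **Last checks:** The cap is held level at a 40 N grip setting, with about 1.3 N of load at the wrist. By the measured lift of 115 mm, its underside is about 92 mm above the canister's rim. The drawer is still open, and by eye in the final pictures the other things are where they were.
- **Disagreements:** The two cameras differed by about 2 to 4 mm, in line with the stated calibration. Gripping and turning the bar put up to 7 N of side force on the tool, and I re-centred by 1.5 mm to ease it. It was gone once the cap was off.

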